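# Fit the drive rod into a standing desk's gear housing

### The arm

A 6-joint arm with a two-finger parallel gripper is mounted at the origin on the work surface. World frame = base frame: x ahead of the robot, y to its left, z up, the work surface at z = 0. Lengths are in m, angles in degrees, forces in N, time in s.
With the tool pointing down it reaches from about 0.4 to 0.825 m from the base axis. Payload 7 kg.
Tool frame: the origin (TCP) lies midway between the tips of the shut fingers; the grasp point (between the pads) lies 19 mm behind it; z points along the fingers, y is the line along which they close (so a half turn about z gives the same grasp; the last joint's range is limited). The gripper opens to 88 mm and grips with 3 to 60 N. Pads are 19 mm wide; open, the fingers measure 130 mm over their backs; the gripper's body (78 mm by 193 mm) begins 47 mm behind the grasp point.
Start: joints at [-53.05, 20.546, 0.682, 0, -70.136, -16.507], TCP at [0.236, -0.632, 0.227] pointing down, gripper open.
Joint ranges: [-176.03, 176.03], [-82.01, 121.73], [-58.28, 71.71], [-173.87, 95.51], [-174.79, -0.11], [-173.66, 173.66]. Speed limits (degrees/s): [136.94, 136.94, 172.46, 180, 180, 180].

### API

Orientations are given as [roll, pitch, yaw] about the fixed x, y, z axes, in that order (R = Rz(yaw) Ry(pitch) Rx(roll)).
In Python, from plant import telemetry, viewer, workorder gives the robot as it stands. The module is installed in compiled form; this text tells all that it offers.
- The arm moves only by the tool carry_out, never from a script. Its argument "rows" is a list of rows, each a list of 6 numbers: the shift along the tool's x, y, z in m, then the turn, a rotation vector about the tool's x, y, z in rad. In form: [[tx, ty, tz, ax, ay, az], ...]. A call has 1 to 8 rows; each row is the pose to reach, as a shift and turn from the pose commanded when the call began, along the tool's axes at that moment; what a row does not reach only later rows make up. A row lasts 1/8 s, in which the tool goes at most 62.5 mm and 10.7 degrees, less where a joint would pass 70% of its speed; a pose out of reach is approached as far as the arm can. A call with a gripper value outside its range is refused whole. "grip" is the gripper's target within -1 to 1 (fully open at 1, half-way at 0, shut at -1), set as the call begins (left out, the last holds). The fingers move at their own pace and stop on an object; the grip force is fixed at half the most. Time passes only in rows, so rows that repeat a pose let the fingers close. It gives the time, the measured TCP pose, the force, the opening and the grip force at its end, in the units of the state.
- telemetry.get_obs(): the state, without advancing time (a new reading comes with each control period).
- viewer.snapshot(name): name is "scene" or "side" or "wrist"; returns the picture (420x560x3 uint8, red, green, blue); there is no depth.
- viewer.camera_info(name): a dict with "intrinsics" (3x3 intrinsics, pixels), "k1" (the pictures are not rectified: a ray, as slopes to the right and down, at radius r is drawn at 1 + k1 r^2 times it, then the intrinsics apply), "extrinsics" (4x4, takes a point from camera to world coordinates); the wrist camera has in their place "tool_from_camera" (4x4, takes a point from camera to tool coordinates, whose origin is the TCP and whose axes are the flange's). Camera axes: x right, y down, z forward; pixel columns grow to the right and rows downward; lengths in m; the calibration is good to about 2 mm. A picture is of the moment at which its call begins: read the wrist's pose just before it. camera_info takes no time and is no camera call.
- workorder.close_job(): hands the job in; it is judged then, once.
The state is a dict: "clock": time; "joint_pos": joint angles; "qvel": joint speeds; "tau": joint torques, N m; "tool_pos": TCP position; "orientation": TCP orientation; "force": force on the tool from outside, world axes, zero at the start; "moment": the same for the moment, N m; "opening": finger opening in m; "gripper_force": force on a finger pad.
Only numpy, scipy, OpenCV 4.12 (cv2) and the standard library are available. Lean on these libraries where they do the work, as an engineer would, in place of code of your own. Each camera call takes 0.05 s, during which the arm holds its last target. There are 200 camera calls.

### The job

Pick the long steel drive rod off its wooden rest, holding it near the middle, and push its bevelled plain end partway into the deep bore of the grey gear housing; let go, take hold again further back towards the rod's head, and push it fully home. A plastic cup inside the bore drags lightly and must be pushed ahead until it stops hard; finish there with a steady push of 15 to 20 N for a second, then let go, leaving the rod against it. Never press the rod on the housing with more than 35 N, and leave the other things on the desk where they are.

Things in the scene. Friction and masses are not known exactly. Their poses are not given: they have to be found in the camera images.
- rod: the drive rod, plain round steel, 12 mm diameter, 240 mm long over all, 0.16 to 0.26 kg, loose. Origin at mid-length on its axis; +x runs along the axis to the plain bevelled end (bevel 3 mm long, end face 8 mm across); at the -x end is a head 18 mm in diameter, 8 mm thick. It may roll about its axis: its y and z mean nothing.
- rod_tip (a point): centre of the rod's plain bevelled end face, 120 mm from the rod's centre along its +x. Let go partway in, the rod droops up to 0.06 rad at its head (2 mm of play in the bore); held askew it rubs on the bore and feels stiff well before the bottom, so level it and ease it sideways as it goes in.
- housing: gear housing, ribbed grey metal block fixed to the desk, 170 mm long, 64 mm wide (foot plate 100 mm, 6 mm thick), 102 mm high, 110 mm with its black cap; an upright black motor 140 mm high at the far end. Origin on the desk right below the bore's mouth; +x is level, along the bore into the block, z up. The bore is level, 14 mm wide, nearly sharp-edged, axis 70 mm above the desk.
- mouth (a point): centre of the bore's mouth in the housing's end face, ringed in black; +x into the bore. The rod is home when it has pushed the cup inside to the hard bottom: the cup's face is then 128 to 152 mm past the mouth, a depth that differs each time, is not measured and must be felt; 88 to 112 mm of rod with its head stay outside.
- rest: wooden rod rest fixed to the desk, base 190 x 50 x 6 mm, two notched saddles 14 mm long, 36 mm across, 43 mm high, 75 mm either side of the middle. The rod lies in the notches, axis 40 mm above the desk, its middle within 6 mm of the rest's; 136 mm between the saddles are free for fingers. Origin under its centre, +x towards the rod's plain end.
- mug: white mug, bystander, 80 mm wide, 95 mm high
- screwdriver: screwdriver lying on the desk, bystander
- wrench: wrench lying on the desk, bystander
- collar: steel ring 44 mm wide, 14 mm high, bystander
- spare_pin: short upright steel pin 16 mm in diameter, 45 mm high, bystander
- jar: glass jar with lid 60 mm wide, 70 mm high, bystander
- cup: plastic cup out of sight deep in the bore, 12 mm long; origin at the centre of the face that the rod's end pushes on; +x along the bore inwards. At the start its face is 93 to 142 mm past the mouth; it slides inwards with a drag of about 4 N (5 N at 30 mm/s) for another 10 to 35 mm, then stops hard; it does not spring back.
Not all that is in view belongs to the job. There is more than one size of the rod; the job needs the larger.

How it is judged (in metres and radians):
On the way, in this order (a step that is already met when the one before it is completed fails the run):
1. held near its middle (within 35 mm of its centre or ahead of it), the rod is more than 30 mm into the bore (x of rod_tip in the frame of mouth above 0.03 m and distance between rod_tip and mouth below 0.12 m and angle between the x axis of rod and the x axis of housing, either way round below 0.12 rad and contact force between the fingers and rod above 2 N and x of the grasp point in the frame of rod above -0.035 m), for 0.1 s.
2. the rod is let go while it stands partway in the bore (30 to 125 mm) (x of rod_tip in the frame of mouth between 0.03 and 0.125 m and angle between the x axis of rod and the x axis of housing, either way round below 0.12 rad and contact force between the fingers and rod below 0.1 N), for 0.1 s.
3. it is gripped again further back, more than 40 mm behind its centre (x of rod_tip in the frame of mouth above 0.03 m and contact force between the fingers and rod above 2 N and x of the grasp point in the frame of rod below -0.04 m), for 0.1 s.
4. still held there, it is pressed on the cup with more than 7 N for 0.3 s, which only the hard bottom can bear (contact force between rod and cup above 7 N and contact force between the fingers and rod above 2 N and x of the grasp point in the frame of rod below -0.04 m), for 0.3 s.
At the end, for the whole second after the job is handed in: The rod sits fully home in the bore, its end more than 125 mm past the mouth and within 3.5 mm of the face of the bottomed cup, its axis within 0.06 rad of the bore's, at rest and let go (x of rod_tip in the frame of mouth above 0.125 m and distance between rod_tip and cup below 0.0035 m and angle between the x axis of rod and the x axis of housing, either way round below 0.06 rad and contact force between the fingers and rod below 0.1 N and linear speed of rod below 0.01 m/s); the robot touches nothing.
It fails at once if the rod is pressed on the housing (or the cup in it) with more than 35 N (contact force between rod and housing above 35 N).
It fails at once if a bystander is moved by more than 20 mm (distance of any of mug, screwdriver, wrench, collar, spare_pin, jar from where it was at the start of the episode above 0.02 m).
It also fails if it takes over 61 s, if anything falls off the work surface, if the arm or the gripper's body presses on something with over 40 N, if the wrist force passes 120 N, or if a joint passes its speed limit or range.

## Working session

There is one attempt and no reset: what is moved stays moved. The work goes in short steps, Python scripts to look and compute and a tool call to move; the robot and the scene stay as the last step left them, time stands still between calls to the robot, and variables do not carry over. Pictures are saved under pics/ and viewed, at most 10 in all, crops included, and the job is handed in when it is done.

Besides the shell and the picture viewer there is one more tool, called after "Call:" as name(argument=value, ...), one argument or row to a line, values as JSON. carry_out: Moves the arm, as the interface text tells. Its arguments: {"type":"object","properties":{"rows":{"type":"array"},"grip":{"type":"number"}},"required":["rows"]}

```bash
mkdir -p pics; python3 - <<'E'
from plant import telemetry, viewer
import cv2, numpy as np
o=telemetry.get_obs(); print(o)
for n in ["scene","side"]:
    im=viewer.snapshot(n); cv2.imwrite(f"pics/{n}0.png",im[:,:,::-1])
for n in ["scene","side","wrist"]: print(n,{k:np.round(v,4).tolist() for k,v in viewer.camera_info(n).items()})
E
```

```text
{'clock': 0.0, 'joint_pos': array([-5.30497684e+01,  2.05920601e+01,  6.32881138e-01, -2.09381199e-02,
       -7.01357087e+01, -1.65050558e+01]), 'qvel': array([ 0.10005255, -0.11008632, -0.07448251,  0.12756354,  0.00103094,
       -0.01247705]), 'tau': array([ 1.41250261e-03, -5.82724857e+01,  2.93059909e+01,  6.99716270e+00,
        6.90697329e-03, -1.72044456e-04]), 'tool_pos': array([ 0.2355669 , -0.63202778,  0.22560628]), 'orientation': array([ 1.79903430e+02, -8.08834169e-03, -1.59561948e+02]), 'force': array([ 0.02221811, -0.10053133,  0.62931069]), 'moment': array([-0.00123059, -0.00822205,  0.01431177]), 'gripper_force': 0.0, 'opening': 0.08764879539088011}
scene {'intrinsics': [[420.5433, 0.0, 273.4546], [0.0, 420.5433, 218.0802], [0.0, 0.0, 1.0]], 'k1': -0.0462, 'extrinsics': [[0.6247, 0.4512, -0.6373, 1.0641], [0.7809, -0.361, 0.5098, -0.3743], [-0.0001, -0.8162, -0.5778, 0.5636], [0.0, 0.0, 0.0, 1.0]]}
side {'intrinsics': [[385.5179, 0.0, 275.4179], [0.0, 385.5179, 211.5936], [0.0, 0.0, 1.0]], 'k1': -0.0551, 'extrinsics': [[-0.8781, -0.3759, 0.2962, 0.2847], [-0.4782, 0.6682, -0.5699, 0.4951], [0.0163, -0.6421, -0.7665, 0.6516], [0.0, 0.0, 0.0, 1.0]]}
wrist {'intrinsics': [[323.6854, 0.0, 276.3927], [0.0, 323.6854, 209.6974], [0.0, 0.0, 1.0]], 'k1': -0.0451, 'tool_from_camera': [[-0.0011, -0.9643, -0.2649, 0.072], [1.0, -0.0011, -0.0004, 0.0004], [0.0001, -0.2649, 0.9643, -0.158], [0.0, 0.0, 0.0, 1.0]]}
```

View pics/scene0.png

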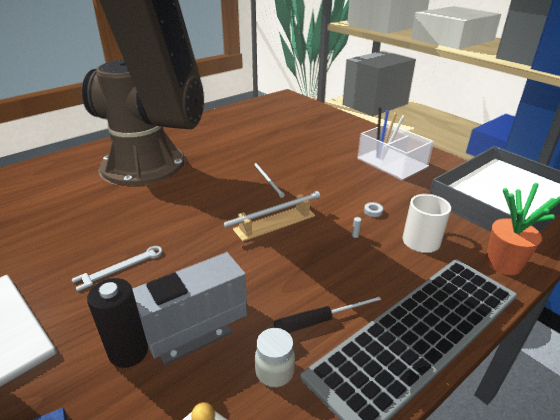

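View pics/side0.png

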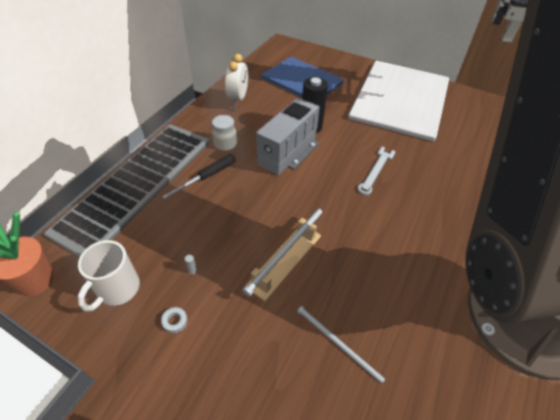

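The scene view shows the rod on the rest from (225,223) to (318,195) and the housing with its motor at the left. The side view shows the rod from (249,289) to (320,212) and the bore mouth at about (268,150). The thinner decoy rod lies at (300,310)-(380,380).

```bash
cat > h.py <<'E'
import numpy as np, cv2
from plant import telemetry, viewer
from scipy.spatial.transform import Rotation as R
def Tool():
    o=telemetry.get_obs(); T=np.eye(4); T[:3,:3]=R.from_euler('xyz',o['orientation'],degrees=True).as_matrix(); T[:3,3]=o['tool_pos']; return T
def ray(n,p,T=None):
    c=viewer.camera_info(n); K=np.array(c['intrinsics']); 
    d=cv2.undistortPoints(np.array([[p]],float),K,np.array([c['k1'],0,0,0.]))[0,0]
    E=np.array(c['extrinsics']) if n!='wrist' else T@np.array(c['tool_from_camera'])
    return E[:3,3],E[:3,:3]@np.array([d[0],d[1],1])
def onz(n,p,z,T=None):
    o,d=ray(n,p,T); return o+d*(z-o[2])/d[2]
def proj(n,P,T=None):
    c=viewer.camera_info(n); K=np.array(c['intrinsics'])
    E=np.array(c['extrinsics']) if n!='wrist' else T@np.array(c['tool_from_camera'])
    q=np.linalg.inv(E)@np.append(P,1); s=q[:2]/q[2]; s=s*(1+c['k1']*(s@s)); return K[:2,:2]@s+K[:2,2]
E
python3 - <<'E'
from h import *
a=cv2.imread('pics/scene0.png')[170:250,210:340]; b=cv2.imread('pics/side0.png')[90:310,225:345]
a=cv2.resize(a,None,fx=3,fy=3,interpolation=2); b=cv2.resize(b,None,fx=2.7,fy=2.7,interpolation=2)
c=np.zeros((600,800,3),np.uint8); c[:240,:390]=a; c[:b.shape[0],400:400+b.shape[1]]=b[:600]; cv2.imwrite('pics/crop.png',c)
for n,p in [('scene',(225,223)),('scene',(318,195)),('side',(249,289)),('side',(320,212))]: print(n,p,onz(n,p,.04).round(4))
print('mouth',onz('side',(268,150),.07).round(4))
# housing bottom edge & top edges
E
```

```text
scene (225, 223) [ 0.4365 -0.0039  0.04  ]
scene (318, 195) [0.4788 0.2272 0.04  ]
side (249, 289) [0.4762 0.2205 0.04  ]
side (320, 212) [ 0.4398 -0.0041  0.04  ]
mouth [ 0.6116 -0.0897  0.07  ]
```

View pics/crop.png

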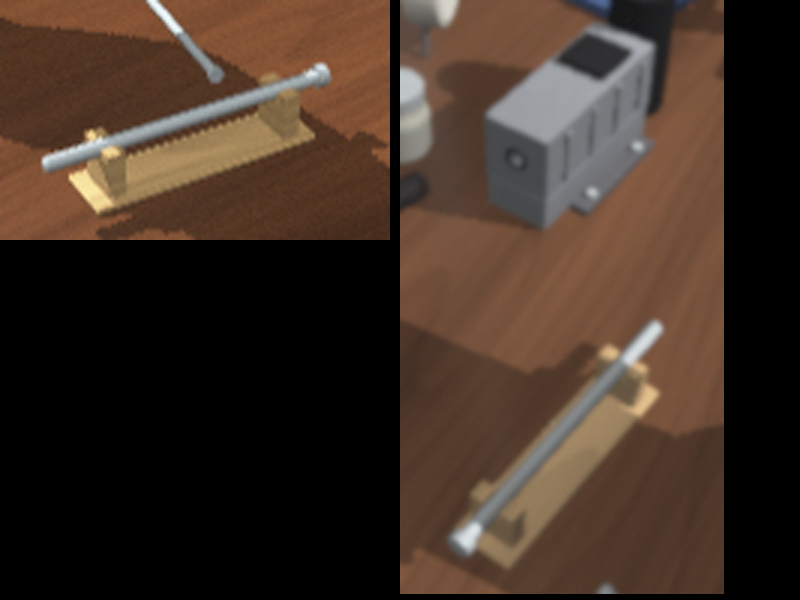

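The crop shows the rod's head at scene (318,195), or side (248,290), and its plain end at scene (225,223). The mouth is at side (267.6,148.5). Next I'll get the housing's direction from its top edges.

```bash
cat >> h.py <<'E'
def delta(pos,rpy=None,ref=None):
    T=Tool() if ref is None else ref
    G=np.eye(4); G[:3,3]=pos; G[:3,:3]=T[:3,:3] if rpy is None else R.from_euler('xyz',rpy,degrees=True).as_matrix()
    D=np.linalg.inv(T)@G; return np.append(D[:3,3],R.from_matrix(D[:3,:3]).as_rotvec()).round(4).tolist()
E
python3 - <<'E'
from h import *
f=lambda x,y:(225+(x-400)/2.7,90+y/2.7)
for p in [(487,117),(551,155),(655,42),(595,25)]: print(onz('side',f(*p),.102).round(4))
print('mouth',onz('side',f(515,158),.07).round(4))
for p in [(150,312),(246,279),(238,257),(140,290)]: print('scene',p,onz('scene',p,.102).round(4))
print(delta([.45,-.3,.24],[180,0,-130])); print(delta([.4565,.1,.24],[180,0,-100]))
E
```

```text
[ 0.6423 -0.0948  0.102 ]
[ 0.5734 -0.0787  0.102 ]
[ 0.5648 -0.2627  0.102 ]
[ 0.6238 -0.2594  0.102 ]
mouth [ 0.6149 -0.0937  0.07  ]
scene (150, 312) [ 0.6273 -0.2543  0.102 ]
scene (246, 279) [ 0.6579 -0.1049  0.102 ]
scene (238, 257) [ 0.6062 -0.0844  0.102 ]
scene (140, 290) [ 0.5762 -0.2468  0.102 ]
[-0.3169, 0.2364, -0.014, 0.0015, 0.0002, -0.516]
[-0.4626, 0.6089, -0.0135, 0.0014, 0.0006, -1.0396]
```

```bash
python3 - <<'E'
from h import *
M=R.from_euler('xyz',[180,0,-100],degrees=True)*R.from_rotvec([0,.45,0])
print(M.as_euler('xyz',degrees=True)); d=delta([.6,.05,.30],M.as_euler('xyz',degrees=True)); print(d)
E
```

```text
[ 180.          -25.78310078 -100.        ]
[-0.5796, 0.512, -0.0736, 0.2352, 0.4091, -1.021]
```

Call:
carry_out(
  rows=[
    [-0.29,0.256,-0.037,0.12,0.2,-0.51],
    [-0.29,0.256,-0.037,0.12,0.2,-0.51],
    [-0.29,0.256,-0.037,0.12,0.2,-0.51],
    [-0.29,0.256,-0.037,0.12,0.2,-0.51],
    [-0.29,0.256,-0.037,0.12,0.2,-0.51],
    [-0.29,0.256,-0.037,0.12,0.2,-0.51],
    [-0.29,0.256,-0.037,0.12,0.2,-0.51],
  ],
)

```text
clock: 0.98
tool_pos: [0.4198, -0.2887, 0.264]
orientation: [-176.2, -12.6, -130.4]
force: [-0.1, -0.8, 0.6]
opening: 0.0876
gripper_force: 0.0
```

```bash
python3 - <<'E'
from h import *
M=R.from_euler('xyz',[180,0,-100],degrees=True)*R.from_rotvec([0,.45,0])
print(Tool()[:3,3]);print(delta([.6,.05,.30],M.as_euler('xyz',degrees=True)))
E
```

```text
[ 0.41977458 -0.28867454  0.26396825]
[-0.3577, 0.0743, -0.1224, 0.1102, 0.207, -0.5089]
```

Call:
carry_out(
  rows=[
    [-0.358,0.074,-0.122,0.11,0.207,-0.509],
    [-0.358,0.074,-0.122,0.11,0.207,-0.509],
    [-0.358,0.074,-0.122,0.11,0.207,-0.509],
    [-0.358,0.074,-0.122,0.11,0.207,-0.509],
    [-0.358,0.074,-0.122,0.11,0.207,-0.509],
    [-0.358,0.074,-0.122,0.11,0.207,-0.509],
    [-0.358,0.074,-0.122,0.11,0.207,-0.509],
    [-0.358,0.074,-0.122,0.11,0.207,-0.509],
  ],
)

```text
clock: 1.98
tool_pos: [0.6, 0.0465, 0.2979]
orientation: [179.8, -25.9, -100.1]
force: [-0.1, 0.8, 0.2]
opening: 0.0876
gripper_force: 0.0
```

```bash
python3 - <<'E'
from h import *
T=Tool(); print(T.round(4).tolist()); np.save('T1.npy',T)
cv2.imwrite('pics/w1.png',viewer.snapshot('wrist')[:,:,::-1])
print(proj('wrist',[.613,-.093,.07],T))
E
```

```text
[[-0.1585, -0.9841, -0.0799, 0.6], [-0.8858, 0.1775, -0.4288, 0.0465], [0.4361, 0.0028, -0.8999, 0.2979], [0.0, 0.0, 0.0, 1.0]]
[246.18908993 160.22884486]
```

View pics/w1.png

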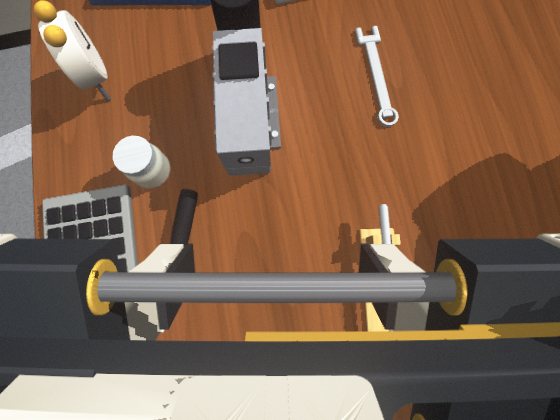

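The wrist view shows the housing's top face from (214,30) to (270,150), with the mouth ring near (246,160). I'll fit the edges and the ring in code.

```bash
python3 - <<'E'
from h import *
T=np.load('T1.npy'); im=cv2.imread('pics/w1.png').astype(float); g=im.mean(2); sat=im.max(2)-im.min(2)
L=[];Rr=[]
for y in range(90,146,3):
    row=(cv2.GaussianBlur(sat,(3,3),0)[y]); 
    m=np.where(row[195:300]<35)[0]+195
    l=m.min()
    br=cv2.GaussianBlur(g,(3,3),0)[y]; dd=np.diff(br[240:285]); r=240+dd.argmin()
    L.append((l,y)); Rr.append((r,y))
print(L,Rr)
for n,A in (('L',L),('R',Rr)):
    P=np.array([onz('wrist',p,.102,T)[:2] for p in A]); 
    vx,vy,x0,y0=cv2.fitLine(P.astype(np.float32),cv2.DIST_HUBER,0,.001,.001).ravel(); print(n,np.degrees(np.arctan2(vy,vx)),x0,y0, 'x at y=-.09',x0+(-.09-y0)*vx/vy)
c=g[152:172,228:266]; m=(c<60).astype(np.uint8); n,lab,st,ce=cv2.connectedComponentsWithStats(m); print(st,ce+[228,152])
print(np.round(g[152:170:2,236:258:2]).astype(int))
E
```

```text
[(np.int64(213), 90), (np.int64(213), 93), (np.int64(213), 96), (np.int64(213), 99), (np.int64(213), 102), (np.int64(214), 105), (np.int64(214), 108), (np.int64(214), 111), (np.int64(214), 114), (np.int64(214), 117), (np.int64(214), 120), (np.int64(214), 123), (np.int64(214), 126), (np.int64(214), 129), (np.int64(214), 132), (np.int64(215), 135), (np.int64(215), 138), (np.int64(215), 141), (np.int64(215), 144)] [(np.int64(265), 90), (np.int64(265), 93), (np.int64(265), 96), (np.int64(268), 99), (np.int64(266), 102), (np.int64(266), 105), (np.int64(266), 108), (np.int64(266), 111), (np.int64(266), 114), (np.int64(267), 117), (np.int64(267), 120), (np.int64(267), 123), (np.int64(270), 126), (np.int64(270), 129), (np.int64(268), 132), (np.int64(268), 135), (np.int64(268), 138), (np.int64(268), 141), (np.int64(268), 144)]
L 84.10546 0.6426762 -0.1389279 x at y=-.09 0.64772767
R 83.70082 0.5774563 -0.13955355 x at y=-.09 0.58292633
[[  0   0  38  20 710]
 [  9   5  17   7  50]] [[246.57323944 161.62253521]
 [245.46       159.76      ]]
[[ 88  73  73  73  77  74  76  77  76  75  75]
 [ 73  76  75  76  73  73  75  72  75  74  77]
 [ 73  75  75  74  77  66  70  70  71  75  70]
 [ 75  62  47  57  75  74  71  53  49  73  72]
 [ 73  41  60 105 127 137 130  93  38  73  75]
 [ 73  67  41  48  59  61  52  55  69  76  75]
 [ 74  74  73  76  72  72  72  75  73  73  77]
 [ 73  74  73  72  73  72  73  72  74  73  81]
 [ 77  79  76  75  75  74  79  75  78  75  77]]
```

```bash
python3 - <<'E'
from h import *
T=np.load('T1.npy'); print(onz('wrist',(245.5,159.8),.07,T))
print(delta([.458,.112,.16],[180,0,-99.7]))
E
```

```text
[ 0.61378756 -0.09373725  0.07      ]
[-0.0965, 0.1508, 0.1074, 0.0047, -0.4511, -0.0092]
```

Call:
carry_out(
  rows=[
    [-0.0965,0.151,0.107,0.005,-0.451,-0.009],
    [-0.0965,0.151,0.107,0.005,-0.451,-0.009],
    [-0.0965,0.151,0.107,0.005,-0.451,-0.009],
    [-0.0965,0.151,0.107,0.005,-0.451,-0.009],
    [-0.0965,0.151,0.107,0.005,-0.451,-0.009],
  ],
)

```text
clock: 2.65
tool_pos: [0.4567, 0.1113, 0.1608]
orientation: [-179.9, 0.0, -99.7]
force: [-0.4, 0.4, 0.2]
opening: 0.0879
gripper_force: 0.0
```

```bash
python3 - <<'E'
from h import *
T=Tool(); print(T.round(4).tolist()); np.save('T2.npy',T)
cv2.imwrite('pics/w2.png',viewer.snapshot('wrist')[:,:,::-1])
for x in (0,.05,.12): print(proj('wrist',np.array([.4575,.11,.04])+x*np.array([-.168,-.986,0]),T))
E
```

```text
[[-0.1686, -0.9857, 0.0015, 0.4567], [-0.9857, 0.1686, 0.0004, 0.1113], [-0.0006, -0.0014, -1.0, 0.1608], [0.0, 0.0, 0.0, 1.0]]
[274.56714548 202.69989591]
[274.37536423 145.56492273]
[274.08810372  56.8915561 ]
```

View pics/w2.png

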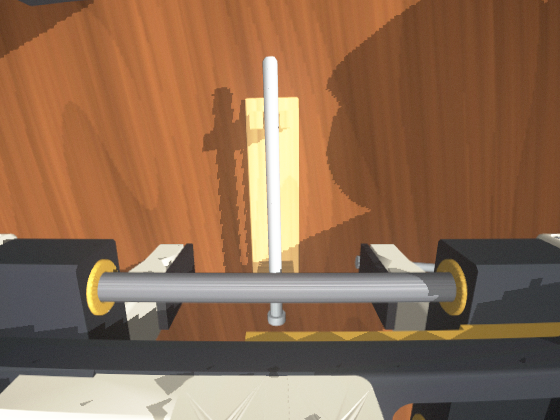

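The view shows the rod from its tip at (270,58) to its head at (276,322). The rod's fit:

```bash
python3 - <<'E'
from h import *
T=np.load('T2.npy'); im=cv2.imread('pics/w2.png').astype(float); s=im.max(2)-im.min(2)
P=[]
for y in range(70,262,6):
    m=np.where((s[y,250:295]<45)&(im[y,250:295].mean(1)>70))[0]+250
    if len(m): P.append((m.mean(),y,len(m)))
print([(round(float(a),1),b,c) for a,b,c in P])
Q=np.array([onz('wrist',p[:2],.041,T)[:2] for p in P if 7<p[2]<18])
vx,vy,x0,y0=cv2.fitLine(Q.astype(np.float32),cv2.DIST_HUBER,0,.001,.001).ravel()
print(np.degrees(np.arctan2(vy,vx)),x0,y0)
tip=onz('wrist',(270,58),.04,T); hd=onz('wrist',(276,324),.04,T); print(tip,hd,np.linalg.norm(tip-hd))
E
```

```text
[(270.0, 70, 15), (270.0, 76, 15), (270.0, 82, 15), (270.0, 88, 15), (270.5, 94, 14), (270.5, 100, 14), (270.5, 106, 14), (271.0, 112, 15), (271.0, 118, 15), (271.5, 124, 14), (271.5, 130, 14), (271.5, 136, 14), (271.5, 142, 14), (272.0, 148, 13), (272.0, 154, 13), (272.0, 160, 13), (272.5, 166, 14), (272.5, 172, 14), (273.0, 178, 13), (273.0, 184, 13), (273.0, 190, 13), (273.0, 196, 13), (273.0, 202, 13), (273.5, 208, 12), (274.0, 214, 13), (274.0, 220, 13), (274.0, 226, 13), (274.0, 232, 13), (274.0, 238, 13), (274.0, 244, 13), (274.5, 250, 12), (274.5, 256, 12)]
81.531715 0.45370048 0.07683462
[ 0.44069863 -0.00806021  0.04      ] [0.47742917 0.23294764 0.04      ] 0.24379072462391105
```

```bash
python3 - <<'E'
from h import *
print(delta([.4593,.115,.021],[180,0,-98.5]))
E
```

```text
[-0.0031, -0.0003, 0.1405, -0.0026, 0.0011, -0.0207]
```

Call:
carry_out(
  rows=[
    [-0.003,0,0.05,0,0.001,-0.021],
    [-0.003,0,0.1,0,0.001,-0.021],
    [-0.003,0,0.13,-0.002,0.001,-0.021],
    [-0.003,0,0.1395,-0.002,0.001,-0.021],
    [-0.003,0,0.1395,-0.002,0.001,-0.021],
  ],
)

```text
clock: 3.32
tool_pos: [0.4599, 0.116, 0.0217]
orientation: [180.0, -0.0, -98.5]
force: [0.7, -0.0, 0.5]
opening: 0.0878
gripper_force: 0.0
```

Call:
carry_out(
  rows=[
    [0,0,0,0,0,0],
    [0,0,0,0,0,0],
    [0,0,0,0,0,0],
    [0,0,0,0,0,0],
    [0,0,0,0,0,0],
    [0,0,0,0,0,0],
  ],
  grip=-1,
)

```text
clock: 4.08
tool_pos: [0.4592, 0.1161, 0.0213]
orientation: [180.0, -0.0, -98.5]
force: [-0.1, 0.1, -0.4]
opening: 0.033
gripper_force: 0.0
```

Call:
carry_out(
  rows=[
    [0,0,0,0,0,0],
    [0,0,0,0,0,0],
    [0,0,0,0,0,0],
    [0,0,0,0,0,0],
    [0,0,0,0,0,0],
  ],
)

```text
clock: 4.7
tool_pos: [0.4595, 0.1162, 0.0215]
orientation: [-180.0, 0.0, -98.5]
force: [2.5, -1.1, 0.9]
opening: 0.0111
gripper_force: 30.0
```

Call:
carry_out(
  rows=[
    [0,0,-0.02,0,0,0],
    [0,0,-0.05,0,0,0],
    [0,0,-0.08,0,0,0],
    [0,0,-0.08,0,0,0],
  ],
)

```text
clock: 5.2
tool_pos: [0.46, 0.1168, 0.1031]
orientation: [-179.9, 0.1, -98.5]
force: [-0.5, 0.7, -2.4]
opening: 0.0109
gripper_force: 30.0
```

```bash
python3 - <<'E'
from h import *
o=telemetry.get_obs(); print(o['tool_pos'],o['force'],o['moment'],o['gripper_force'])
u=np.array([np.cos(np.radians(-96.1)),np.sin(np.radians(-96.1)),0]); m=np.array([.6145,-.0935,0])
print(delta(m-.154*u+[0,0,.0515],[180,0,-96.1]))
E
```

```text
[0.45995982 0.11680767 0.1030608 ] [-0.4728958   0.74216366 -2.44852817] [0.05069355 0.10069586 0.01816762] 29.999876618385315
[0.0315, -0.1773, 0.0519, -0.0021, 0.0023, -0.0412]
```

Call:
carry_out(
  rows=[
    [0.005,-0.03,0,0,0,-0.01],
    [0.01,-0.08,0,0,0,-0.02],
    [0.02,-0.13,0.02,0,0,-0.03],
    [0.03,-0.17,0.04,-0.002,0.002,-0.041],
    [0.0315,-0.177,0.052,-0.002,0.002,-0.041],
    [0.0315,-0.177,0.052,-0.002,0.002,-0.041],
    [0.0315,-0.177,0.052,-0.002,0.002,-0.041],
  ],
)

```text
clock: 6.08
tool_pos: [0.6287, 0.0593, 0.0495]
orientation: [179.8, -0.1, -96.1]
force: [-0.5, -0.3, -1.8]
opening: 0.0111
gripper_force: 30.0
```

```bash
python3 - <<'E'
from h import *
T=Tool(); print(T.round(4).tolist()); np.save('T3.npy',T)
w=viewer.snapshot('wrist')[:,:,::-1]; s=viewer.snapshot('side')[:,:,::-1]; cv2.imwrite('pics/w3.png',w); cv2.imwrite('pics/s3.png',s)
a=cv2.resize(w[:260,130:430],None,fx=1.6,fy=1.6); b=cv2.resize(s[80:240,210:310],None,fx=3.2,fy=3.2)
c=np.zeros((600,800,3),np.uint8); c[:416,:480]=a; c[:512,480:800]=b; cv2.imwrite('pics/c3.png',c)
E
```

```text
[[-0.1061, -0.9944, -0.003, 0.6287], [-0.9944, 0.1061, -0.0019, 0.0593], [0.0022, 0.0028, -1.0, 0.0495], [0.0, 0.0, 0.0, 1.0]]
```

View pics/c3.png

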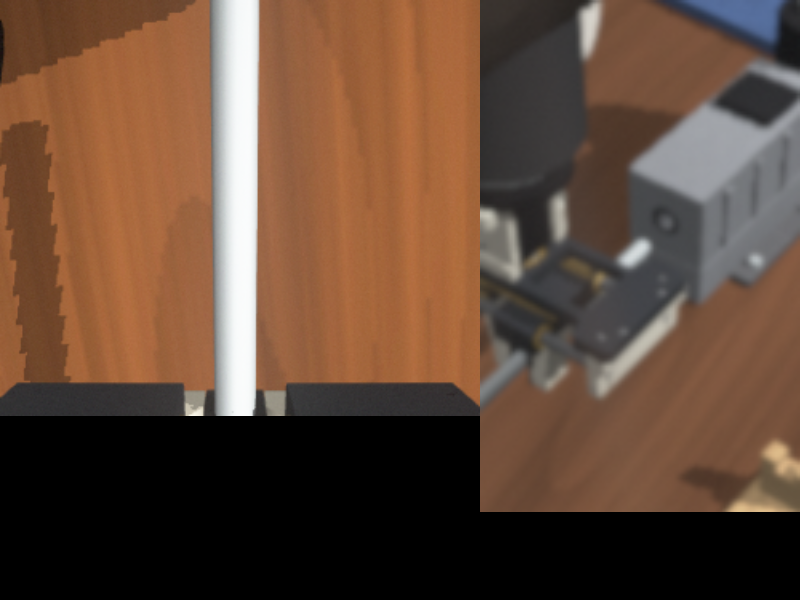

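The wrist crop shows the rod straight ahead, centred near column 277. The side crop shows the tip at side (261.6,156.6), just short of the mouth at (267.8,148.8).

```bash
python3 - <<'E'
from h import *
T=np.load('T3.npy'); im=cv2.imread('pics/w3.png').astype(float); s=im.max(2)-im.min(2)
P=[]
for y in range(4,230,8):
    m=np.where((s[y,240:310]<45)&(im[y,240:310].mean(1)>60))[0]+240
    P.append((m.mean(),y,len(m)))
print(P[::4])
zc=.0495+.0185
for z in (zc-.001,zc,zc+.004):
    Q=np.array([(np.linalg.inv(T)@np.append(onz('wrist',p[:2],z,T),1))[:2] for p in P])
    k=np.polyfit(Q[:,0],Q[:,1],1); print(z,'slope',k, 'y at tip .124',np.polyval(k,.124))
tip=(T@np.array([.124,0,-.0185,1]))[:3]; print('tip',tip,proj('side',tip),'mouth',proj('side',[.6145,-.0935,.07]), proj('side',[.6145,-.0935,.071]))
for dv in np.eye(3)*.001: print((proj('side',tip+dv)-proj('side',tip)))
g=cv2.imread('pics/s3.png')[140:170,250:285].mean(2); print(np.round(g[::2,::2]).astype(int))
E
```

```text
[(np.float64(276.0), 4, 31), (np.float64(276.0), 36, 31), (np.float64(276.0), 68, 29), (np.float64(276.0), 100, 29), (np.float64(276.5), 132, 28), (np.float64(276.5), 164, 28), (np.float64(276.0), 196, 27), (np.float64(276.5), 228, 26)]
0.067 slope [0.00016203 0.0007321 ] y at tip .124 0.0007521921388753804
0.068 slope [0.00016203 0.00073225] y at tip .124 0.0007523445667706411
0.07200000000000001 slope [0.00016203 0.00073286] y at tip .124 0.0007529542783512985
tip [ 0.61561365 -0.06395474  0.06826388] [260.8177435  156.59748145] mouth [267.70314156 148.61176447] [267.70368256 148.27634953]
[-0.38614806 -0.14808077]
[-0.22309986  0.26131517]
[-0.00548511 -0.33455964]
[[ 59  59  60  66  74  73  74  74  74  74  86 110 137 154 161 159 147 125]
 [ 60  60  58  65  72  72  74  74  73  72  72  76  85 110 137 141 124 117]
 [ 60  59  60  66  73  73  73  69  63  67  72  73  73  75  86 114 119 117]
 [ 61  60  60  66  72  73  73  54  56  62  68  72  73  73  79 111 119 118]
 [ 60  61  59  64  73  73  71  55  75  90  67  69  73  73  80 111 118 117]
 [ 61  60  58  64  74  74  73  65  74  94  68  65  74  73  79 111 118 117]
 [ 61  60  58  65  74  74  73  72  66  64  57  69  72  74  80 112 119 117]
 [ 62  60  58  65  93 124 101  75  73  71  72  73  73  73  84 113 119 112]
 [ 61  61  64  95 169 210 177  84  73  73  73  73  73  73  83 114 119 111]
 [ 62  65  99 172 214 212 158  83  78  75  74  74  74  73  83 113 119 124]
 [ 68  92 171 214 208 165  98  74  75  77  78  75  74  74  86 115 125 127]
 [ 65  89 154 188 150  93  74  68  70  72  75  77  79  76  88 120 127 123]
 [ 49  56  75  93  80  70  68  70  70  69  71  73  76  78  93 122 123 121]
 [ 73  55  59  69  68  68  70  70  87  77  70  70  73  74  92 120 121 120]
 [ 88  74  69  69  69  70  70  70  77  73  69  65  77  76  93 119 119 112]]
```

Call:
carry_out(
  rows=[
    [0,-0.0023,-0.0018,0,0,0],
    [0.01,-0.0023,-0.0018,0,0,0],
    [0.02,-0.0023,-0.0018,0,0,0],
    [0.02,-0.0023,-0.0018,0,0,0],
    [0.02,-0.0023,-0.0018,0,0,0],
  ],
)

```text
clock: 6.8
tool_pos: [0.6298, 0.0385, 0.0512]
orientation: [179.9, -0.1, -96.1]
force: [-0.5, 0.9, -1.3]
opening: 0.0111
gripper_force: 30.0
```

```bash
cat >> h.py <<'E'
U=np.array([-.1063,-.9943,0]); V=np.array([-.9943,.1063,0]); M=np.array([.6147,-.0935,.07])
def stat(g=.124):
    o=telemetry.get_obs(); T=Tool(); tip=(T@np.array([g,0,-.0187,1]))[:3]-M
    print('t',round(float(o['clock']),2),'tip in mouth: x %.4f lat %.4f z %.4f'%(tip@U,tip@V,tip[2]),'F along %.2f lat %.2f z %.2f'%(o['force']@U,o['force']@V,o['force'][2]),'Mom',(o['moment']).round(2),'ori',o['orientation'].round(2),'grip',o['opening'].round(4),round(float(o['gripper_force']),1))
E
python3 - <<'E'
from h import *
stat()
s=viewer.snapshot('side')[:,:,::-1]; cv2.imwrite('pics/s4.png',s); stat()
g=s[140:162,250:285].mean(2); print(np.round(g[::1,::2]).astype(int))
E
```

```text
Traceback (most recent call last):
  File "h.py", line 24, in stat
    print('t',round(float(o['clock']),2),'tip in mouth: x %.4f lat %.4f z %.4f'%(tip@U,tip@V,tip[2]),'F along %.2f lat %.2f z %.2f'%(o['force']@U,o['force']@V,o['force'][2]),'Mom',(o['moment']).round(2),'ori',o['orientation'].round(2),'grip',o['opening'].round(4),round(float(o['gripper_force']),1))
                                                                                                                                                                                                                                                  ^^^^^^^^^^^^^^^^^^
AttributeError: 'float' object has no attribute 'round'
```

```bash
sed -i "s/o\['opening'\].round(4)/round(float(o['opening']),4)/" h.py
python3 - <<'E'
from h import *
stat()
s=viewer.snapshot('side')[:,:,::-1]; cv2.imwrite('pics/s4.png',s); stat()
g=s[140:162,250:285].mean(2); print(np.round(g[::1,::2]).astype(int))
E
```

```text
t 6.8 tip in mouth: x -0.0089 lat -0.0010 z 0.0001 F along -0.83 lat 0.59 z -1.29 Mom [ 0.06  0.1  -0.  ] ori [ 1.7987e+02 -1.2000e-01 -9.6150e+01] grip 0.0111 30.0
t 6.85 tip in mouth: x -0.0091 lat -0.0010 z 0.0001 F along 0.51 lat 0.58 z -1.85 Mom [ 0.05  0.08 -0.  ] ori [ 1.7987e+02 -1.2000e-01 -9.6130e+01] grip 0.0108 30.0
[[ 59  61  60  66  73  74  74  74  74  75  86 111 137 154 161 159 147 124]
 [ 59  59  60  65  73  73  74  73  73  72  75  86 110 137 155 153 135 119]
 [ 60  60  60  65  73  73  73  74  73  72  72  75  85 109 137 140 125 117]
 [ 60  60  58  65  73  73  73  72  72  71  73  73  74  85 109 124 120 117]
 [ 60  59  59  66  73  73  74  69  63  68  73  73  72  74  87 114 120 117]
 [ 61  58  59  66  73  73  74  61  52  61  70  73  72  73  80 112 119 117]
 [ 59  60  59  66  73  73  72  54  56  61  67  72  73  73  80 112 120 117]
 [ 60  60  59  66  72  73  72  59  69  75  65  72  73  73  80 111 119 118]
 [ 61  61  59  64  73  74  81  90  92  90  67  68  73  73  79 110 119 118]
 [ 62  60  58  64  73  77 108 144 134 101  71  67  73  73  79 110 118 117]
 [ 68  63  59  63  7
[... 180 characters left out ...]
 72  74  81 112 119 117]
 [ 59  64  66  68 108 187 216 201 136  69  65  71  72  72  82 112 118 115]
 [ 49  56  64  68 109 188 210 174 103  70  70  71  73  73  84 113 119 112]
 [ 47  47  54  64  92 157 182 135  80  70  69  71  72  73  84 114 119 111]
 [ 53  44  45  54  71 110 135  98  71  69  70  70  72  72  83 113 119 111]
 [ 63  59  46  44  55  77  90  76  70  69  68  71  71  70  82 113 119 118]
 [ 70  90  64  42  46  64  72  70  70  69  70  77  70  69  81 113 120 124]
 [ 77 118  89  60  50  65  69  69  68  69  74  85  70  70  81 113 121 128]
 [ 82 122 103  80  61  67  69  69  70  70  74  81  70  70  81 114 124 127]
 [ 79 106  96  85  70  68  69  69  70  69  70  74  69  66  83 118 127 125]]
```

Call:
carry_out(
  rows=[
    [0.003,0.0006,0,0,0,0],
    [0.006,0.0006,0,0,0,0],
    [0.009,0.0006,0,0,0,0],
    [0.011,0.0006,0,0,0,0],
    [0.012,0.0006,0,0,0,0],
    [0.012,0.0006,0,0,0,0],
  ],
)

```text
clock: 7.6
tool_pos: [0.6279, 0.0268, 0.0512]
orientation: [179.9, -0.1, -96.1]
force: [-0.6, -0.2, -0.8]
opening: 0.0109
gripper_force: 30.0
```

```bash
python3 -c "
from h import *
stat()"
```

```text
t 7.6 tip in mouth: x 0.0029 lat -0.0004 z 0.0002 F along 0.22 lat 0.61 z -0.85 Mom [0.08 0.03 0.02] ori [ 1.7987e+02 -1.2000e-01 -9.6120e+01] grip 0.0109 30.0
```

Call:
carry_out(
  rows=[
    [0.003,0,0,0,0,0],
    [0.006,0,0,0,0,0],
    [0.009,0,0,0,0,0],
    [0.012,0,0,0,0,0],
    [0.012,0,0,0,0,0],
  ],
)

```text
clock: 8.22
tool_pos: [0.6266, 0.0147, 0.0512]
orientation: [179.9, -0.1, -96.1]
force: [-0.2, 0.1, -2.2]
opening: 0.011
gripper_force: 30.0
```

```bash
python3 -c "
from h import *
stat()"
```

```text
t 8.22 tip in mouth: x 0.0151 lat -0.0003 z 0.0002 F along -0.10 lat 0.25 z -2.18 Mom [0.01 0.06 0.03] ori [ 1.7987e+02 -1.2000e-01 -9.6130e+01] grip 0.011 30.0
```

Call:
carry_out(
  rows=[
    [0.004,0,0,0,0,0],
    [0.008,0,0,0,0,0],
    [0.012,0,0,0,0,0],
    [0.016,0,0,0,0,0],
    [0.02,0,0,0,0,0],
    [0.022,0,0,0,0,0],
  ],
)

```text
clock: 8.98
tool_pos: [0.6243, -0.0072, 0.0513]
orientation: [179.9, -0.1, -96.1]
force: [-0.5, 0.9, -1.8]
opening: 0.0109
gripper_force: 30.0
```

```bash
python3 -c "
from h import *
stat()"
```

```text
t 8.97 tip in mouth: x 0.0371 lat -0.0003 z 0.0002 F along -0.86 lat 0.60 z -1.78 Mom [0.05 0.11 0.03] ori [ 1.7987e+02 -1.2000e-01 -9.6130e+01] grip 0.0109 30.0
```

Call:
carry_out(
  rows=[
    [0.005,0,0,0,0,0],
    [0.01,0,0,0,0,0],
    [0.015,0,0,0,0,0],
    [0.02,0,0,0,0,0],
    [0.025,0,0,0,0,0],
    [0.03,0,0,0,0,0],
    [0.035,0,0,0,0,0],
    [0.036,0,0,0,0,0],
  ],
)

```text
clock: 9.98
tool_pos: [0.6204, -0.0431, 0.0513]
orientation: [179.9, -0.1, -96.1]
force: [0.3, -0.5, -1.9]
opening: 0.011
gripper_force: 30.0
```

```bash
python3 -c "
from h import *
stat()"
```

```text
t 9.97 tip in mouth: x 0.0732 lat -0.0003 z 0.0003 F along 0.45 lat -0.33 z -1.87 Mom [0.02 0.09 0.02] ori [ 1.7986e+02 -1.2000e-01 -9.6140e+01] grip 0.011 30.0
```

Call:
carry_out(
  rows=[
    [0,0,0,0,0,0],
    [0,0,0,0,0,0],
    [0,0,0,0,0,0],
    [0,0,0,0,0,0],
    [0,0,0,0,0,0],
  ],
  grip=-0.1,
)

```text
clock: 10.6
tool_pos: [0.6205, -0.0426, 0.0514]
orientation: [179.9, -0.1, -96.1]
force: [-0.4, 1.0, -0.6]
opening: 0.0392
gripper_force: 0.0
```

Call:
carry_out(
  rows=[
    [-0.01,0,0,0,0,0],
    [-0.025,0,0.001,0,0.01,0],
    [-0.04,0,0.002,0,0.02,0],
    [-0.055,0,0.003,0,0.028,0],
    [-0.071,0,0.0045,0,0.028,0],
    [-0.071,0,0.0045,0,0.028,0],
    [-0.071,0,0.0045,0,0.028,0],
  ],
)

```text
clock: 11.48
tool_pos: [0.6279, 0.028, 0.0466]
orientation: [179.9, -1.7, -96.1]
force: [0.3, -0.1, 0.4]
opening: 0.0397
gripper_force: 0.0
```

```bash
python3 - <<'E'
from h import *
stat()
T=Tool(); np.save('T5.npy',T)
w=viewer.snapshot('wrist')[:,:,::-1]; s=viewer.snapshot('side')[:,:,::-1]; s2=viewer.snapshot('scene')[:,:,::-1]
for n,i in (('w5',w),('s5',s),('c5',s2)): cv2.imwrite(f'pics/{n}.png',i)
c=np.zeros((600,800,3),np.uint8); c[:360,:400]=cv2.resize(w[:,50:510],(400,360)); c[:540,400:800]=cv2.resize(s2[170:350,170:303],(400,540)); c[360:600,:400]=cv2.resize(s[100:220,180:380],(400,240)); cv2.imwrite('pics/m5.png',c)
E
```

```text
t 11.47 tip in mouth: x 0.0012 lat -0.0003 z -0.0010 F along 0.09 lat -0.35 z 0.37 Mom [0.08 0.1  0.08] ori [179.85  -1.73 -96.1 ] grip 0.0397 0.0
```

View pics/m5.png

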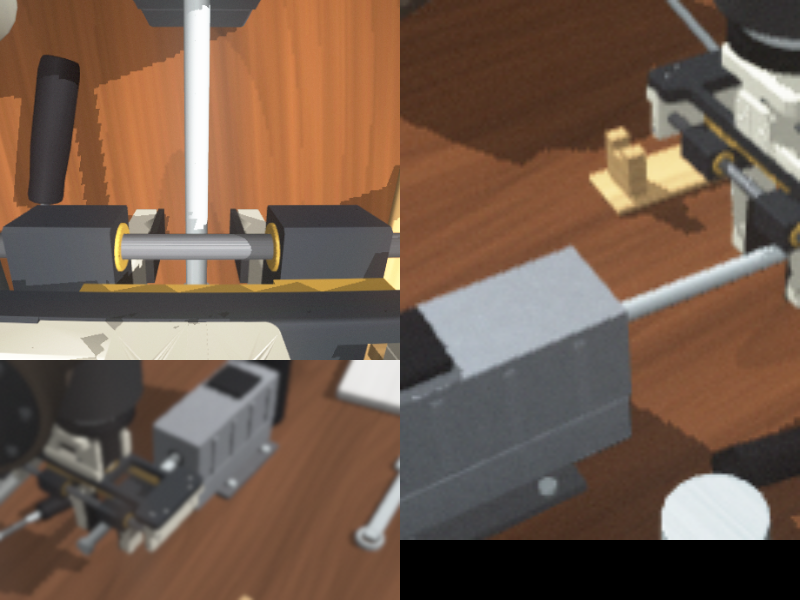

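The wrist panel shows the rod between the open fingers and running into the mouth, and the head is behind the gripper in the side panel. I'll grip again here.

Call:
carry_out(
  rows=[
    [0,0,0,0,0,0],
    [0,0,0,0,0,0],
    [0,0,0,0,0,0],
    [0,0,0,0,0,0],
    [0,0,0,0,0,0],
    [0,0,0,0,0,0],
  ],
  grip=-1,
)

```text
clock: 12.38
tool_pos: [0.628, 0.0278, 0.0467]
orientation: [179.9, -1.7, -96.1]
force: [-0.1, -0.4, 0.6]
opening: 0.0109
gripper_force: 30.0
```

```bash
python3 -c "
from h import *
stat(.195)"
```

```text
t 12.38 tip in mouth: x 0.0723 lat -0.0004 z 0.0013 F along 0.38 lat 0.01 z 0.60 Mom [-0.19  0.01  0.06] ori [179.87  -1.73 -96.11] grip 0.0109 30.0
```

Call:
carry_out(
  rows=[
    [0,0,-0.0015,0,-0.009,0],
    [0,0,-0.003,0,-0.018,0],
    [0,0,-0.0047,0,-0.028,0],
    [0,0,-0.0047,0,-0.028,0],
  ],
)

```text
clock: 12.88
tool_pos: [0.6282, 0.028, 0.0516]
orientation: [179.9, -0.1, -96.1]
force: [0.5, -0.1, -1.1]
opening: 0.0109
gripper_force: 30.0
```

```bash
python3 -c "
from h import *
stat(.195)"
```

```text
t 12.88 tip in mouth: x 0.0728 lat -0.0004 z 0.0006 F along -0.00 lat -0.55 z -1.12 Mom [0.19 0.04 0.  ] ori [ 1.7989e+02 -9.0000e-02 -9.6140e+01] grip 0.0109 30.0
```

Call:
carry_out(
  rows=[
    [0.003,0,0,0,0,0],
    [0.006,0,0,0,0,0],
    [0.009,0,0,0,0,0],
    [0.012,0,0,0,0,0],
    [0.015,0,0,0,0,0],
    [0.018,0,0,0,0,0],
  ],
)

```text
clock: 13.62
tool_pos: [0.6261, 0.0099, 0.0514]
orientation: [179.9, -0.1, -96.1]
force: [0.5, 1.0, -1.6]
opening: 0.0112
gripper_force: 30.0
```

```bash
python3 -c "
from h import *
stat(.195)"
```

```text
t 13.62 tip in mouth: x 0.0909 lat -0.0003 z 0.0005 F along -1.01 lat -0.42 z -1.63 Mom [0.19 0.07 0.04] ori [ 1.7987e+02 -1.2000e-01 -9.6120e+01] grip 0.0112 30.0
```

Call:
carry_out(
  rows=[
    [0.003,0,0,0,0,0],
    [0.006,0,0,0,0,0],
    [0.009,0,0,0,0,0],
    [0.012,0,0,0,0,0],
    [0.015,0,0,0,0,0],
    [0.018,0,0,0,0,0],
  ],
)

```text
clock: 14.38
tool_pos: [0.6242, -0.008, 0.0514]
orientation: [179.9, -0.1, -96.1]
force: [0.6, -0.1, -1.5]
opening: 0.011
gripper_force: 30.0
```

```bash
python3 -c "
from h import *
stat(.195)"
```

```text
t 14.38 tip in mouth: x 0.1089 lat -0.0003 z 0.0006 F along 0.03 lat -0.60 z -1.48 Mom [ 0.18  0.05 -0.06] ori [ 1.7987e+02 -1.2000e-01 -9.6120e+01] grip 0.011 30.0
```

Call:
carry_out(
  rows=[
    [0.003,0,0,0,0,0],
    [0.006,0,0,0,0,0],
    [0.009,0,0,0,0,0],
    [0.012,0,0,0,0,0],
    [0.014,0,0,0,0,0],
  ],
)

```text
clock: 15.0
tool_pos: [0.6231, -0.0213, 0.0516]
orientation: [179.9, -0.1, -96.1]
force: [0.1, 4.6, -1.2]
opening: 0.0109
gripper_force: 30.0
```

```bash
python3 -c "
from h import *
stat(.195)"
```

```text
t 15.0 tip in mouth: x 0.1223 lat -0.0006 z 0.0005 F along -4.55 lat 0.41 z -1.20 Mom [ 1.76 -0.05 -0.02] ori [ 1.7991e+02 -7.0000e-02 -9.6120e+01] grip 0.0109 30.0
```

Call:
carry_out(
  rows=[
    [0.002,0,0,0,0,0],
    [0.004,0,0,0,0,0],
    [0.005,0,0,0,0,0],
    [0.005,0,0,0,0,0],
  ],
)

```text
clock: 15.5
tool_pos: [0.6222, -0.0267, 0.0515]
orientation: [179.9, -0.1, -96.1]
force: [0.2, 3.9, -1.4]
opening: 0.0107
gripper_force: 30.0
```

```bash
python3 -c "
from h import *
stat(.195)"
```

```text
t 15.5 tip in mouth: x 0.1277 lat -0.0004 z 0.0006 F along -3.85 lat 0.21 z -1.39 Mom [ 1.52 -0.09  0.08] ori [ 1.7987e+02 -1.2000e-01 -9.6110e+01] grip 0.0107 30.0
```

Call:
carry_out(
  rows=[
    [0.001,0,0,0,0,0],
    [0.002,0,0,0,0,0],
    [0.002,0,0,0,0,0],
  ],
)

```text
clock: 15.88
tool_pos: [0.622, -0.0288, 0.0515]
orientation: [179.9, -0.1, -96.1]
force: [0.4, 5.1, -1.0]
opening: 0.0106
gripper_force: 30.0
```

Call:
carry_out(
  rows=[
    [0.001,0,0,0,0,0],
    [0.001,0,0,0,0,0],
  ],
)

```text
clock: 16.12
tool_pos: [0.6219, -0.0297, 0.0515]
orientation: [179.9, -0.1, -96.1]
force: [0.7, 3.6, -0.4]
opening: 0.0106
gripper_force: 30.0
```

Call:
carry_out(
  rows=[
    [0.001,0,0,0,0,0],
    [0.002,0,0,0,0,0],
    [0.002,0,0,0,0,0],
  ],
)

```text
clock: 16.5
tool_pos: [0.6216, -0.0318, 0.0515]
orientation: [179.9, -0.1, -96.1]
force: [-0.3, 5.0, -1.2]
opening: 0.0112
gripper_force: 30.0
```

Call:
carry_out(
  rows=[
    [0.001,0,0,0,0,0],
    [0.002,0,0,0,0,0],
    [0.002,0,0,0,0,0],
  ],
)

```text
clock: 16.88
tool_pos: [0.6214, -0.0337, 0.0515]
orientation: [179.9, -0.1, -96.1]
force: [0.7, 2.8, -1.1]
opening: 0.0111
gripper_force: 30.0
```

Call:
carry_out(
  rows=[
    [0.001,0,0,0,0,0],
    [0.002,0,0,0,0,0],
    [0.002,0,0,0,0,0],
  ],
)

```text
clock: 17.25
tool_pos: [0.6212, -0.0357, 0.0515]
orientation: [179.9, -0.1, -96.1]
force: [1.3, 3.9, -0.5]
opening: 0.0106
gripper_force: 30.0
```

Call:
carry_out(
  rows=[
    [0.001,0,0,0,0,0],
    [0.002,0,0,0,0,0],
    [0.002,0,0,0,0,0],
  ],
)

```text
clock: 17.62
tool_pos: [0.621, -0.0377, 0.0515]
orientation: [179.9, -0.1, -96.1]
force: [0.5, 5.0, -0.5]
opening: 0.0108
gripper_force: 30.0
```

Call:
carry_out(
  rows=[
    [0.001,0,0,0,0,0],
    [0.002,0,0,0,0,0],
    [0.002,0,0,0,0,0],
  ],
)

```text
clock: 18.0
tool_pos: [0.6217, -0.0381, 0.0517]
orientation: [180.0, -0.0, -96.1]
force: [1.5, 11.2, -1.0]
opening: 0.0109
gripper_force: 30.0
```

```bash
python3 -c "
from h import *
stat(.195)"
```

```text
t 18.0 tip in mouth: x 0.1392 lat -0.0011 z 0.0005 F along -11.29 lat -0.28 z -1.02 Mom [ 4.13 -0.3  -0.03] ori [ 1.7997e+02 -1.0000e-02 -9.6100e+01] grip 0.0109 30.0
```

Call:
carry_out(
  rows=[
    [0.0005,0,0,0,0,0],
    [0.0005,0,0,0,0,0],
  ],
)

```text
clock: 18.25
tool_pos: [0.6219, -0.0381, 0.0518]
orientation: [180.0, 0.0, -96.1]
force: [1.1, 13.8, -1.2]
opening: 0.0108
gripper_force: 30.0
```

Call:
carry_out(
  rows=[
    [0.0004,0,0,0,0,0],
    [0.0008,0,0,0,0,0],
    [0.0008,0,0,0,0,0],
  ],
)

```text
clock: 18.62
tool_pos: [0.6222, -0.0383, 0.0519]
orientation: [-180.0, 0.1, -96.1]
force: [1.7, 16.2, -1.1]
opening: 0.011
gripper_force: 30.0
```

Call:
carry_out(
  rows=[
    [0.0002,0,0,0,0,0],
    [0.0002,0,0,0,0,0],
    [0.0002,0,0,0,0,0],
    [0.0002,0,0,0,0,0],
  ],
)

```text
clock: 19.12
tool_pos: [0.6222, -0.0383, 0.0519]
orientation: [-180.0, 0.1, -96.1]
force: [1.5, 16.3, -1.0]
opening: 0.0109
gripper_force: 30.0
```

Call:
carry_out(
  rows=[
    [0,0,0,0,0,0],
    [0,0,0,0,0,0],
    [0,0,0,0,0,0],
    [0,0,0,0,0,0],
    [0,0,0,0,0,0],
    [0,0,0,0,0,0],
    [0,0,0,0,0,0],
    [0,0,0,0,0,0],
  ],
)

```text
clock: 20.12
tool_pos: [0.6222, -0.0383, 0.0519]
orientation: [-180.0, 0.1, -96.1]
force: [1.4, 17.5, -1.4]
opening: 0.0109
gripper_force: 30.0
```

```bash
python3 -c "
from h import *
stat(.195)"
```

```text
t 20.12 tip in mouth: x 0.1393 lat -0.0017 z 0.0003 F along -17.54 lat 0.45 z -1.38 Mom [ 6.18 -0.47 -0.07] ori [-1.7996e+02  7.0000e-02 -9.6080e+01] grip 0.0109 30.0
```

Call:
carry_out(
  rows=[
    [-0.001,0,0,0,0,0],
    [-0.002,0,0,0,0,0],
    [-0.002,0,0,0,0,0],
  ],
)

```text
clock: 20.5
tool_pos: [0.6214, -0.038, 0.0516]
orientation: [179.9, -0.1, -96.1]
force: [1.0, 9.8, -1.7]
opening: 0.0106
gripper_force: 30.0
```

Call:
carry_out(
  rows=[
    [0,0,0,0,0,0],
    [0,0,0,0,0,0],
    [0,0,0,0,0,0],
    [0,0,0,0,0,0],
    [0,0,0,0,0,0],
  ],
  grip=-0.1,
)

```text
clock: 21.12
tool_pos: [0.6208, -0.0393, 0.0515]
orientation: [179.9, -0.1, -96.1]
force: [-0.6, 0.1, -0.3]
opening: 0.0394
gripper_force: 0.0
```

Call:
carry_out(
  rows=[
    [0,0,-0.01,0,0,0],
    [0,0,-0.03,0,0,0],
    [0,0,-0.06,0,0,0],
    [-0.02,0,-0.1,0,0,0],
    [-0.04,0,-0.14,0,0,0],
    [-0.04,0,-0.14,0,0,0],
    [-0.04,0,-0.14,0,0,0],
  ],
)

```text
clock: 22.0
tool_pos: [0.6252, 0.0011, 0.1918]
orientation: [179.9, -0.1, -96.1]
force: [0.4, -0.1, -0.7]
opening: 0.0394
gripper_force: 0.0
```

```bash
python3 - <<'E'
from h import *
T=Tool()
w=viewer.snapshot('wrist')[:,:,::-1]; s=viewer.snapshot('side')[:,:,::-1]; s2=viewer.snapshot('scene')[:,:,::-1]
c=np.zeros((600,800,3),np.uint8); c[:300,:400]=cv2.resize(w,(400,300)); c[:300,400:]=cv2.resize(s2[150:360,100:380],(400,300)); c[300:,:400]=cv2.resize(s,(400,300)); c[300:,400:]=cv2.resize(s[90:240,180:380],(400,300)); cv2.imwrite('pics/m6.png',c)
H=M-U*.101; print(proj('wrist',H+[0,0,-.002],T)*[400/560,300/420])
E
```

```text
[196.92222795 149.69825926]
```

View pics/m6.png

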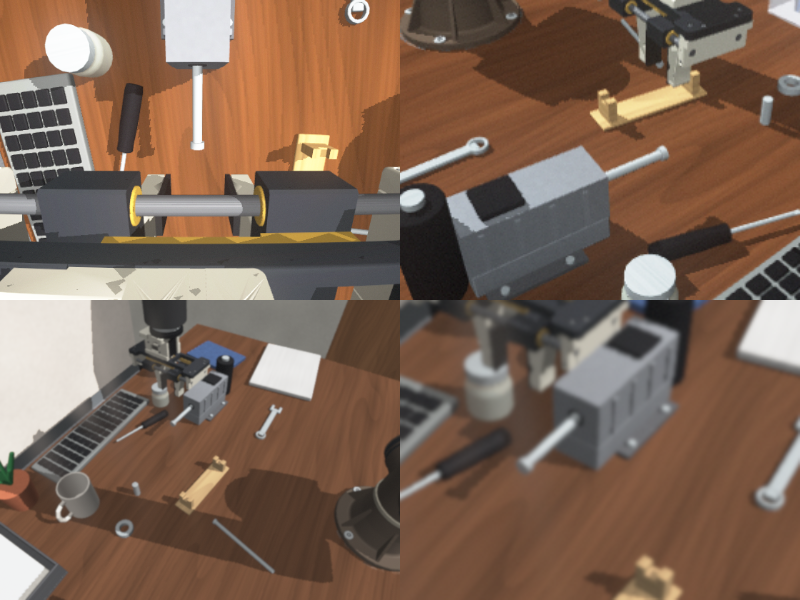

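The rod stands in the bore with its head at wrist (198,148), against a predicted (197,150). The bystanders are in place and the gripper is clear, so I'm handing in.

```bash
python3 -c "
from plant import workorder
print(workorder.close_job())"
```

```text
the job is handed in; nothing more can be done
None
```

I handed the job in at about 22 s with no verdict shown: the rod is home about 139 mm past the mouth against the bottomed cup, after a push of about 16–17.5 N for over a second, and it is let go with the bystanders left in place.

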